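# Tidy the potting bench

### The arm

A 6-joint arm with a two-finger parallel gripper is mounted at the origin on the work surface. World frame = base frame: x ahead of the robot, y to its left, z up, the work surface at z = 0. Lengths are in m, angles in degrees, forces in N, time in s.
With the tool pointing down it reaches from about 0.25 to 0.725 m from the base axis. Payload 9.7 kg.
Tool frame: the origin (TCP) lies at the very end of the fingers, on their centre line; the grasp point (between the pads) lies 19 mm behind it (bot.hold_point_z is the distance from the TCP to the grasp point, in m); z points along the fingers, y is the line along which they close (so a half turn about z gives the same grasp; the last joint's range is limited). The gripper opens to 85 mm and grips with 20 to 120 N. Pads are 22 mm wide; open, the fingers measure 114 mm over their backs; the gripper's body (76 mm by 85 mm) begins 54 mm behind the grasp point. The pads swing forward as they close: fully open they stand 13 mm farther back than shut.
Start: joints at [77.006, 4.979, 10.078, 95.1, 0, 90], TCP at [0.124, 0.536, 0.195] pointing down, gripper open.
Joint ranges: [-179.16, 179.16], [-48.56, 103.87], [-65.8, 70.77], [-126.05, 130.52], [-82.76, 87.17], [-180, 180]. Speed limits (degrees/s): [127.2, 127.2, 147.25, 180, 180, 180].

### API

Orientations are given as [roll, pitch, yaw] about the fixed x, y, z axes, in that order (R = Rz(yaw) Ry(pitch) Rx(roll)).
In Python, from workcell import bot gives the robot as it stands.
- The arm moves only by the tool play_rows, never from a script. Its argument "targets" is a list of rows, each an object with "grip": the closure in counts, from 0 (fully open) to 255 (shut); "linear": the shift along the world's x, y, z in cm, a list of three; "delta_rot": the turn, a rotation vector about the world's x, y, z in rad, a list of three. A call has 1 to 10 rows; each row is the pose to reach, as a shift and turn from the pose commanded when the call began; what a row does not reach only later rows make up. A row lasts 1/10 s, in which the tool goes at most 50 mm and 8.59 degrees, less where a joint would pass 70% of its speed; a pose out of reach is approached as far as the arm can. A call with a gripper value outside its range is refused whole. The fingers move at their own pace and stop on an object; "force" is the grip in N (left out, the last holds). Time passes only in rows, so rows that repeat a pose let the fingers close. It gives the time, the measured TCP pose, the force, the opening and the grip force at its end, in the units of the state.
- bot.get_obs(): the state, without advancing time (a new reading comes with each control period).
- bot.camera(name): name is "side" or "top" or "wrist"; returns a dict with "color" (480x640x3 uint8, red, green, blue), "range_z" (480x640 float32, m along the optical axis (not along the pixel's ray), 0 where there is no reading), "fov_y" (degrees; the focal length in pixels is half the picture's height over the tangent of half this angle, whatever the lens; pixels are square), "cx", "cy" (the principal point, pixels), "world_to_cam" (4x4, takes a point from world to camera coordinates). Camera axes: x right, y up, looking along -z (the intrinsics and any distortion apply to the point x, -y, -z); pixel columns grow to the right and rows downward; lengths in m; the calibration is good to about 2 mm. A picture is of the moment at which its call begins.
- bot.job_done(): hands the job in; it is judged then, once.
Trained networks look in a picture, given as the dict that the camera call returned (one of the last four; its "shot" number tells which), for a name from the list of things; names that differ only in an ending like _2 or _b are one class to them, and where a whole thing is asked for, a point or a joint stands for the part that bears it (a point fixed in the world has none). Each returns a list of dicts, best first, with "conf" (0 to 1); they miss things now and then, are a little off and sometimes report something else, mostly with a low value. They report only what shows in the picture. A call takes as long as a camera call. They do not tell look-alikes from the thing itself.
- bot.search_frame(picture, target): "box" ([left, top, right, bottom] in pixels, round what is visible of it).
- bot.trace(picture, target): "pixels" (480x640 bool, what is visible of it) and "box" ([left, top, right, bottom] in pixels, round what is visible of it).
- bot.pinpoint(picture, target): "pixel" ([column, row] in pixels: a listed point, or the origin of a listed thing).
The state is a dict: "time": time; "q": joint angles; "qd": joint speeds; "joint_efforts": joint torques, N m; "ee_pos": TCP position; "tcp_rot": TCP orientation; "wrist_force": force on the tool from outside, world axes, zero at the start; "torque": the same for the moment, N m; "opening": finger opening in m; "grasp_force": force on a finger pad.
Only numpy, scipy, OpenCV 4.12 (cv2) and the standard library are available. Lean on these libraries where they do the work, as an engineer would, in place of code of your own. Each camera call takes 0.05 s, during which the arm holds its last target. There are 200 camera calls.

### The job

Sort the things left on the potting bench: stand the two white thumb pots upright in the bamboo tray, one in each bay; put both brass hose couplings into the wide charcoal pot; and lay the aluminium trowel flat on the floor of the open cedar caddy. Do not tip a ceramic pot over, and leave the amber bottle and the pumice stone where they are.

Things in the scene. Friction and masses are not known exactly. Their poses are not given: they have to be found in the camera images.
- pot_a_center (a point): white ceramic thumb pot, a thick-walled little round pot, 50 mm body diameter (48 mm at the rim, 43 mm at the foot), 52 mm tall, with a hollow 34 mm wide and 16 mm deep in its top, about 130 g, standing upright on the bench at the start; the point is its centre, 26 mm above its underside; z is its axis
- pot_b_center (a point): the other, identical white ceramic thumb pot, a thick-walled little round pot, 50 mm body diameter (48 mm at the rim, 43 mm at the foot), 52 mm tall, with a hollow 34 mm wide and 16 mm deep in its top, about 130 g, standing upright on the bench at the start; the point is its centre, 26 mm above its underside; z is its axis
- coupling_a_center (a point): brass hose coupling, a round collar of 32 mm diameter and 30 mm height with a narrower spigot (20 mm diameter, 14 mm high) on top, 44 mm tall in all, about 90 g, standing on its collar at the start; the point is its centre on the axis, 22 mm above its underside; z is its axis
- coupling_b_center (a point): the other, identical brass hose coupling, a round collar of 32 mm diameter and 30 mm height with a narrower spigot (20 mm diameter, 14 mm high) on top, 44 mm tall in all, about 90 g, standing on its collar at the start; the point is its centre on the axis, 22 mm above its underside; z is its axis
- trowel_center (a point): small cast aluminium hand trowel, 190 mm long, lying flat, about 160 g; x points along it from handle to blade. The point is on its handle near the centre of mass, 11 mm above the underside, 75 mm from the handle's end and 115 mm from the blade's tip. Straight handle 20 mm wide and 22 mm high, from 75 mm behind the point to 29 mm ahead of it; then a neck and a flat blade 50 mm wide, 12 mm high at its edges
- tray: low bamboo plant tray, 100 mm along its x, 176 mm along its y, fixed. Origin: centre of its underside, on the bench. Floor top 5 mm up, rim and one cross divider 12 mm up. Two bays, each 88 mm (x) by 78 mm (y), centred at y = +42 and -42 mm, x = 0
- pan: the charcoal plastic pot: a wide, shallow round bulb pot, 170 mm across its rim, 140 mm across its foot, 66 mm tall, wall 5 mm, fixed. Origin: centre of its underside, on the bench. Inner floor 5 mm up, about 130 mm across
- caddy: cedar tool caddy, an open box 150 mm along its x, 240 mm along its y, fixed. Origin: centre of the box's underside, on the bench. Inside 134 mm (x) by 224 mm (y), floor top 6 mm up, long walls 44 mm tall; grooved tracks along the two ends rise to 59 mm and carry the slid-open lid behind the box (from 76 to 202 mm along +x, 52 mm up, its grip to 62 mm). The lid stays where it is
- bottle_center (a point): bystander: small amber glass bottle with black cap, 48 mm diameter, 85 mm tall, upright; the point is its centre, 42 mm up
- pumice_center (a point): bystander: rounded grey pumice stone, 54 mm across, 28 mm tall; the point is its centre, 14 mm up
Not all that is in view belongs to the job. What is shaped like the part that bears pot_a_center but pink or purple is not meant.

How it is judged (in metres and radians):
At the end, for the whole second after the job is handed in: One pot in each tray bay, upright (0.12 rad) on its floor, within 25 mm (x) and 22 mm (y) of the bay centre; both couplings inside the charcoal pot (72 mm of its axis, below 80 mm); trowel flat (0.15 rad) on the caddy floor, its point within 60 mm of the middle, below 27 mm; all at rest (((x of pot_a_center in the frame of tray between -0.025 and 0.025 m and y of pot_a_center in the frame of tray between 0.0204 and 0.0644 m and x of pot_b_center in the frame of tray between -0.025 and 0.025 m and y of pot_b_center in the frame of tray between -0.0644 and -0.0204 m) or (x of pot_a_center in the frame of tray between -0.025 and 0.025 m and y of pot_a_center in the frame of tray between -0.0644 and -0.0204 m and x of pot_b_center in the frame of tray between -0.025 and 0.025 m and y of pot_b_center in the frame of tray between 0.0204 and 0.0644 m)) and z of each of pot_a_center, pot_b_center in the frame of tray below 0.036 m and angle between each of pot_a_center, pot_b_center's own z axis and vertical below 0.12 rad and horizontal distance between each of coupling_a_center, coupling_b_center and pan below 0.072 m and z of each of coupling_a_center, coupling_b_center in the frame of pan below 0.08 m and x of trowel_center in the frame of caddy between -0.06 and 0.06 m and y of trowel_center in the frame of caddy between -0.06 and 0.06 m and z of trowel_center in the frame of caddy below 0.027 m and angle between trowel_center's own z axis and vertical below 0.15 rad and linear speed of each of pot_a, pot_b, coupling_a, coupling_b, trowel below 0.02 m/s); the robot touches nothing.
It fails at once if a ceramic thumb pot is tipped over (angle between any of pot_a_center, pot_b_center's own z axis and vertical above 1 rad).
It fails at once if the amber bottle or the pumice stone is moved by more than 30 mm or the bottle knocked over (distance of any of bottle_center, pumice_center from where it was at the start of the episode above 0.03 m or angle between bottle_center's own z axis and vertical above 0.5 rad).
It also fails if it takes over 136 s, if anything falls off the work surface, if the arm or the gripper's body presses on something with over 40 N, if the wrist force passes 120 N, or if a joint passes its speed limit or range.

## Working session

There is one attempt and no reset: what is moved stays moved. The work goes in short steps, Python scripts to look and compute and a tool call to move; the robot and the scene stay as the last step left them, time stands still between calls to the robot, and variables do not carry over. Pictures are saved under pics/ and viewed, at most 14 in all, crops included, and the job is handed in when it is done.

Besides the shell and the picture viewer there is one more tool, called after "Call:" as name(argument=value, ...), one argument or row to a line, values as JSON. play_rows: Moves the arm, as the interface text tells. Its arguments: {"type":"object","properties":{"targets":{"type":"array","items":{"type":"object","properties":{"grip":{"type":"number"},"linear":{"type":"array","items":{"type":"number"}},"delta_rot":{"type":"array","items":{"type":"number"}}}}},"force":{"type":"number"}},"required":["targets"]}

```bash
mkdir -p pics; ls; cat > h.py <<'E'
import numpy as np, cv2
from workcell import bot
def K(c):
    f=240/np.tan(np.radians(c["fov_y"])/2); return f,c["cx"],c["cy"]
def unproj(c,u,v,d=None):
    f,cx,cy=K(c); u=np.asarray(u,float);v=np.asarray(v,float)
    if d is None: d=c["range_z"][v.astype(int),u.astype(int)]
    P=np.stack([(u-cx)/f*d,-(v-cy)/f*d,-d*np.ones_like(u),np.ones_like(u)],-1)
    return (P@np.linalg.inv(c["world_to_cam"]).T)[...,:3]
def cloud(c):
    v,u=np.mgrid[0:480,0:640]; return unproj(c,u,v,c["range_z"])
def save(c,n): cv2.imwrite(f"pics/{n}.png",c["color"][:,:,::-1])
E
python3 - <<'E'
from h import *
print(bot.get_obs())
for n in ("top","side"):
    c=bot.camera(n); save(c,n+"0"); print(n,{k:v for k,v in c.items() if k not in("color","range_z")}, (c["range_z"]>0).mean())
    for t in ("pot_a_center","coupling_a_center","trowel_center","tray","pan","caddy","bottle_center","pumice_center"):
        for r in bot.pinpoint(c,t):
            u,v=r["pixel"]; print(t,round(r["conf"],2),np.round(r["pixel"]),np.round(unproj(c,min(max(u,0),639),min(max(v,0),479)),3))
E
```

```text
pics
{'time': 0.0, 'q': array([ 7.70061755e+01,  5.01011365e+00,  1.00365442e+01,  9.50971702e+01,
       -3.88858227e-04,  9.00004834e+01]), 'qd': array([-0.03275167,  0.0122013 ,  0.0361297 , -0.09939823, -0.09711128,
        0.00716011]), 'joint_efforts': array([ 6.14519831e-05, -5.20388496e+01,  4.64806259e+01,  1.63683062e-02,
       -4.38939799e-05, -6.66368933e-06]), 'ee_pos': array([0.12361233, 0.53567754, 0.19411126]), 'tcp_rot': array([-1.79929260e+02,  3.89454733e-04,  1.67005693e+02]), 'wrist_force': array([-0.22498229, -0.86907218, -0.16118184]), 'torque': array([-0.01031866, -0.01320416,  0.00062121]), 'grasp_force': 0.0, 'opening': 0.0855234585687627}
top {'fov_y': 47.051604857038136, 'cx': 320.2020385050234, 'cy': 231.02032780270724, 'world_to_cam': array([[ 0.01530466, -0.99986359, -0.00621046, -0.00595168],
       [ 0.97880097,  0.01371295,  0.20435414, -0.47572801],
       [-0.2042411 , -0.00920637,  0.97887732, -0.95471052],
       [ 0.        ,  0.        ,  0.        ,  1.        ]]), 'shot': 1} 0.996064453125
pot_a_center 0.95 [260. 296.] [0.357 0.108 0.037]
po
[... 1019 characters left out ...]
0.039]
pot_a_center 0.79 [242. 217.] [0.396 0.229 0.044]
pot_a_center 0.79 [262. 253.] [0.341 0.088 0.046]
pot_a_center 0.77 [217. 238.] [0.309 0.212 0.038]
pot_a_center 0.71 [198. 218.] [0.314 0.294 0.05 ]
coupling_a_center 0.52 [412. 313.] [ 0.436 -0.257  0.042]
trowel_center 0.64 [316. 260.] [0.43  0.004 0.021]
tray 0.56 [470. 299.] [ 0.588 -0.306  0.003]
pan 0.76 [290. 191.] [0.553 0.223 0.048]
pan 0.6 [389. 221.] [ 0.685 -0.008  0.003]
caddy 0.61 [388. 225.] [ 0.669 -0.018  0.004]
bottle_center 0.86 [372. 284.] [ 0.429 -0.158  0.058]
bottle_center 0.71 [282. 230.] [0.429 0.115 0.048]
pumice_center 0.74 [465. 354.] [ 0.438 -0.38   0.024]
pumice_center 0.41 [243. 217.] [0.4   0.228 0.041]
```

View pics/top0.png

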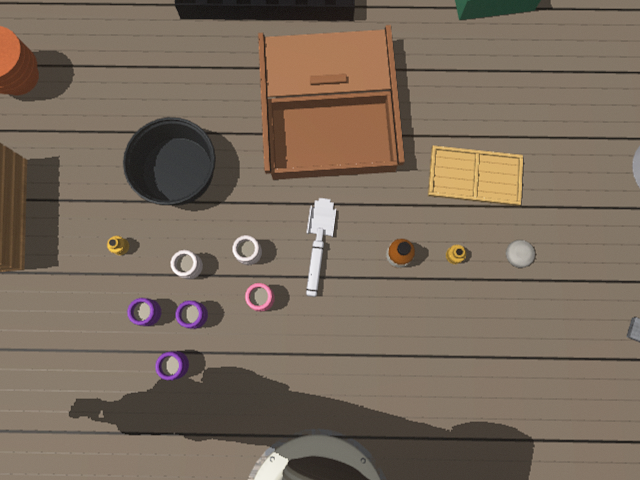

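View pics/side0.png

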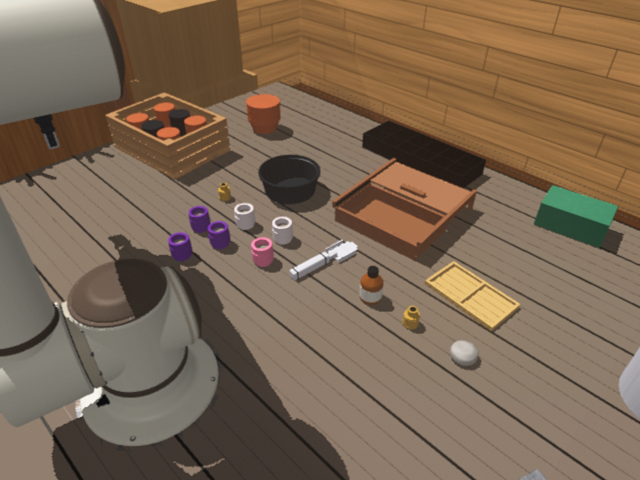

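Top view: candidates for the white pots are white at (187,264) and (247,249), pink at (259,297), and purple at (143,312), (190,315), (171,366). I choose the two white ones. The couplings are at (117,245) and (457,253), the bottle at (401,252), the pumice at (520,253), and the trowel runs from (314,293) to (323,202). The side view shows the same layout, and the pots seem to have handles.

```bash
python3 - <<'E'
from h import *
ct=bot.camera("top"); cs=bot.camera("side")
im=ct["color"][190:400,90:340,::-1]; im2=ct["color"][120:280,380:560,::-1]
a=cv2.resize(im,None,fx=2.85,fy=2.85,interpolation=cv2.INTER_CUBIC); cv2.imwrite("pics/crop.png",a[:600,:800])
T=cloud(ct).reshape(-1,3);S=cloud(cs).reshape(-1,3)
print("bench z",np.median(T[(abs(T[:,0]-.4)<.02)&(abs(T[:,1]+.05)<.02),2]),np.median(S[(abs(S[:,0]-.4)<.02)&(abs(S[:,1]+.05)<.02),2]))
g={"potL":(.43,.23),"potR":(.45,.128),"couL":(.45,.36),"couR":(.441,-.246),"bottle":(.437,-.137),"pumice":(.445,-.367),"pink":(.36,.11),"purp":(.33,.23),"purp2":(.33,.315)}
for n,p in g.items():
    for nm,P in(("T",T),("S",S)):
        q=P[(np.hypot(P[:,0]-p[0],P[:,1]-p[1])<.045)&(P[:,2]>.012)&(P[:,2]<.12)]
        if len(q)<5: print(n,nm,len(q));continue
        zt=np.percentile(q[:,2],98); r=q[q[:,2]>zt-.008]
        (c,rad)=cv2.minEnclosingCircle(r[:,:2].astype(np.float32))
        print(n,nm,len(q),"top",zt.round(3),"circ",np.round(c,3),round(rad,3),"bbox",q[:,:2].min(0).round(3),q[:,:2].max(0).round(3))
def rect(mask,n,P):
    (c,s,a)=cv2.minAreaRect(P[mask][:,:2].astype(np.float32)); print(n,mask.sum(),np.round(c,3),np.round(s,3),round(a,1))
for nm,c in(("T",ct),("S",cs)):
    W=cloud(c)
    for t in("trowel_center","tray","pan","caddy"):
        r=bot.trace(c,t)
        if not r: print(t,nm,"none");continue
        m=r[0]["pixels"]; q=W[m]; 
        zt={"trowel_center":(.005,.04),"tray":(.004,.03),"pan":(.055,.08),"caddy":(.0,.1)}[t]
        rect(np.ones(len(k:=q[(q[:,2]>zt[0])&(q[:,2]<zt[1])]),bool),t+nm,k); print(np.percentile(q[:,2],[2,50,98]).round(3))
        if t=="trowel_center":
            h=k[:,:2];mu=h.mean(0);d=np.linalg.svd(h-mu)[2][0] if len(h)<3000 else 0; s=(h-mu)@d; print(mu,d,s.min(),s.max(),k[np.argmin(s)],k[np.argmax(s)])
E
```

```text
bench z -0.00033366673324475293 -9.475914230411275e-05
potL T 691 top 0.055 circ [0.413 0.245] 0.024 bbox [0.388 0.22 ] [0.437 0.269]
potL S 415 top 0.053 circ [0.416 0.242] 0.027 bbox [0.389 0.215] [0.439 0.267]
potR T 651 top 0.054 circ [0.442 0.135] 0.024 bbox [0.417 0.111] [0.464 0.158]
potR S 441 top 0.053 circ [0.441 0.134] 0.027 bbox [0.416 0.107] [0.467 0.158]
couL T 290 top 0.047 circ [0.449 0.379] 0.011 bbox [0.433 0.362] [0.466 0.397]
couL S 145 top 0.044 circ [0.452 0.376] 0.011 bbox [0.434 0.359] [0.467 0.394]
couR T 276 top 0.046 circ [ 0.442 -0.251] 0.01 bbox [ 0.426 -0.268] [ 0.458 -0.235]
couR S 261 top 0.046 circ [ 0.444 -0.254] 0.012 bbox [ 0.428 -0.27 ] [ 0.458 -0.237]
bottle T 642 top 0.087 circ [ 0.44  -0.147] 0.012 bbox [ 0.416 -0.169] [ 0.463 -0.122]
bottle S 666 top 0.086 circ [ 0.444 -0.148] 0.013 bbox [ 0.417 -0.173] [ 0.462 -0.126]
pumice T 613 top 0.03 circ [ 0.446 -0.372] 0.023 bbox [ 0.42  -0.397] [ 0.471 -0.346]
pumice S 525 top 0.029 circ [ 0.446 -0.374] 0.024 bbox [ 0.422 -0.401] [ 0.473 -0.35 ]
pink T 646 top 0.054 circ [0.356 0.109] 0.024 bbox [0.3
[... 583 characters left out ...]
679 [ 0.54736929 -0.00299681  0.00745777] [0.36027177 0.01631364 0.01851669]
trayT 3268 [ 0.599 -0.297] [0.177 0.103] 84.2
[0.    0.005 0.014]
panT 1574 [0.602 0.282] [0.169 0.169] 43.4
[0.002 0.009 0.068]
caddyT 19208 [ 0.75  -0.013] [0.313 0.277] 4.6
[0.002 0.044 0.061]
trowel_centerS 609 [0.455 0.004] [0.051 0.187] 81.1
[0.    0.01  0.024]
[0.4367526  0.00174861] [-0.99450601  0.1046795 ] -0.11223029583132957 0.07570610074792956 [ 0.548962   -0.0043402   0.00625528] [0.36133109 0.00842568 0.00860796]
trayS 2289 [ 0.602 -0.3  ] [0.177 0.106] 84.1
[0.002 0.005 0.014]
panS 569 [0.605 0.281] [0.173 0.167] 44.5
[0.002 0.035 0.066]
caddyS 8112 [0.77  0.013] [0.358 0.312] 4.9
[0.001 0.039 0.06 ]
```

View pics/crop.png

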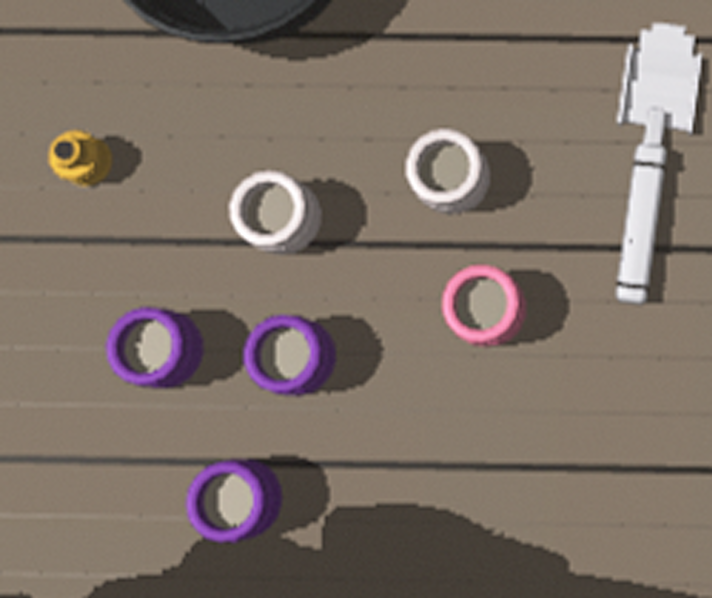

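Crop: two plain white round pots at crop (270,210) and (443,168), no handles (those were shadows). The pink and purple ones are decoys, and a coupling is at crop (75,157). The trowel handle points toward the robot.

```bash
python3 - <<'E'
from h import *
ct=bot.camera("top"); cs=bot.camera("side")
for c in(ct,cs):
    P=cloud(c).reshape(-1,3)
    P=P[(P[:,0]>.55)&(P[:,0]<.78)&(P[:,1]>-.2)&(P[:,1]<.16)]
    fl=P[(P[:,2]>.003)&(P[:,2]<.010)]; w=P[(P[:,2]>.038)&(P[:,2]<.048)]
    print("floor",len(fl),np.median(fl[:,2]),cv2.minAreaRect(fl[:,:2].astype(np.float32)))
    print("wall44",[ (y,np.percentile(w[abs(w[:,1]-y)<.01][:,0],[1,10,50,90,99]).round(3)) for y in(-.1,-.05,0,.05)])
    e=P[(P[:,2]>.055)&(P[:,2]<.064)]; print("ends",[(x,np.unique(e[abs(e[:,0]-x)<.006][:,1].round(2))) for x in(.62,.66,.7)])
    for x in(.62,.66,.7):
        r=fl[abs(fl[:,0]-x)<.005]; print(x,len(r),r[:,1].min().round(3) if len(r) else 0,r[:,1].max().round(3) if len(r) else 0)
E
```

```text
floor 6691 0.005782104153408296 ((0.6649962067604065, -0.0199892520904541), (0.3595394194126129, 0.22937732934951782), 89.9050064086914)
wall44 [(-0.1, array([0.601, 0.602, 0.61 , 0.75 , 0.759])), (-0.05, array([0.598, 0.599, 0.74 , 0.748, 0.758])), (0, array([0.593, 0.595, 0.602, 0.742, 0.745])), (0.05, array([0.589, 0.591, 0.732, 0.74 , 0.759]))]
ends [(0.62, array([-0.15, -0.14,  0.1 ,  0.11])), (0.66, array([-0.15, -0.14,  0.1 ,  0.11])), (0.7, array([-0.14, -0.13,  0.11]))]
0.62 370 -0.164 0.159
0.66 499 -0.192 0.159
0.7 510 -0.197 0.16
floor 1969 0.005709258447541665 ((0.6546686887741089, -0.03209255635738373), (0.20613493025302887, 0.33924126625061035), 1.8074551820755005)
wall44 [(-0.1, array([0.603, 0.606, 0.746, 0.757, 0.76 ])), (-0.05, array([0.599, 0.601, 0.673, 0.751, 0.762])), (0, array([0.594, 0.597, 0.737, 0.748, 0.754])), (0.05, array([0.591, 0.593, 0.732, 0.744, 0.747]))]
ends [(0.62, array([-0.15, -0.14,  0.09,  0.1 ,  0.11])), (0.66, array([-0.15, -0.14,  0.1 ,  0.11])), (0.7, array([-0.15, -0.14,  0.1 ,  0.11]))]
0.62 6 -0.197 -0.144
0.66 183 -0.171 0.093
0.7 174 -0.137 0.099
```

Call:
play_rows(
  targets=[
    {"grip": 0,"linear": [32.6,-15.8,-8]},
    {"grip": 0,"linear": [32.6,-15.8,-8]},
    {"grip": 0,"linear": [32.6,-15.8,-8]},
    {"grip": 0,"linear": [32.6,-15.8,-8]},
    {"grip": 0,"linear": [32.6,-15.8,-8]},
    {"grip": 0,"linear": [32.6,-15.8,-8]},
    {"grip": 0,"linear": [32.6,-15.8,-8]},
    {"grip": 0,"linear": [32.6,-15.8,-8]},
    {"grip": 0,"linear": [32.6,-15.8,-8]},
    {"grip": 0,"linear": [32.6,-15.8,-8]},
  ],
  force=40,
)

```text
validation failed for argument at $.ta...
```

Call:
play_rows(
  targets=[
    {"grip": 0,"linear": [32.6,-15.8,-8],"delta_rot": [0,0,0]},
    {"grip": 0,"linear": [32.6,-15.8,-8],"delta_rot": [0,0,0]},
    {"grip": 0,"linear": [32.6,-15.8,-8],"delta_rot": [0,0,0]},
    {"grip": 0,"linear": [32.6,-15.8,-8],"delta_rot": [0,0,0]},
    {"grip": 0,"linear": [32.6,-15.8,-8],"delta_rot": [0,0,0]},
    {"grip": 0,"linear": [32.6,-15.8,-8],"delta_rot": [0,0,0]},
    {"grip": 0,"linear": [32.6,-15.8,-8],"delta_rot": [0,0,0]},
    {"grip": 0,"linear": [32.6,-15.8,-8],"delta_rot": [0,0,0]},
    {"grip": 0,"linear": [32.6,-15.8,-8],"delta_rot": [0,0,0]},
    {"grip": 0,"linear": [32.6,-15.8,-8],"delta_rot": [0,0,0]},
  ],
  force=40,
)

```text
time: 2.5
ee_pos: [0.4497, 0.3777, 0.1146]
tcp_rot: [-180.0, -0.0, 166.9]
wrist_force: [-0.7, 0.7, 0.6]
opening: 0.0855
grasp_force: 0.0
```

Call:
play_rows(
  targets=[
    {"grip": 0,"linear": [0,0,-4],"delta_rot": [0,0,0]},
    {"grip": 0,"linear": [0,0,-7],"delta_rot": [0,0,0]},
    {"grip": 0,"linear": [0,0,-9.5],"delta_rot": [0,0,0]},
    {"grip": 0,"linear": [0,0,-10.8],"delta_rot": [0,0,0]},
    {"grip": 0,"linear": [0,0,-10.8],"delta_rot": [0,0,0]},
    {"grip": 255,"linear": [0,0,-10.8],"delta_rot": [0,0,0]},
    {"grip": 255,"linear": [0,0,-10.8],"delta_rot": [0,0,0]},
    {"grip": 255,"linear": [0,0,-10.8],"delta_rot": [0,0,0]},
    {"grip": 255,"linear": [0,0,-10.8],"delta_rot": [0,0,0]},
    {"grip": 255,"linear": [0,0,-10.8],"delta_rot": [0,0,0]},
  ],
)

```text
time: 3.5
ee_pos: [0.4507, 0.3794, 0.0085]
tcp_rot: [179.8, 0.1, 167.0]
wrist_force: [1.7, 7.2, 15.3]
opening: 0.0129
grasp_force: 7.6
```

```bash
python3 - <<'E'
from h import *
o=bot.get_obs(); print(o["opening"],o["grasp_force"],o["wrist_force"],o["ee_pos"])
c=bot.camera("side"); a=c["color"][140:260,150:310,::-1]; b=bot.camera("wrist")["color"][:,:,::-1]
cv2.imwrite("pics/g1.png",np.hstack([cv2.resize(a,(400,300)),cv2.resize(b,(400,300))]))
E
```

```text
0.012853268853920616 7.590092718601227 [ 1.69127917  7.21864699 15.25649404] [0.45072679 0.37941049 0.00845975]
```

View pics/g1.png

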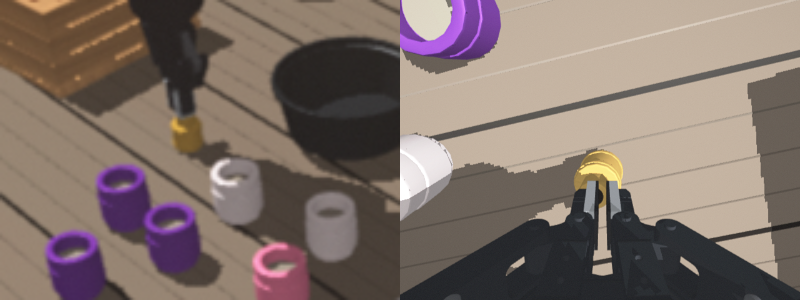

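Left (side): the coupling stands in front of the closed fingers. Right (wrist): the fingers, at about (600,200), have shut beside the coupling at (600,170), which seems to have been squeezed out.

```bash
python3 - <<'E'
from h import *
for n in("side","wrist","top"):
    c=bot.camera(n); W=cloud(c)
    r=bot.trace(c,"coupling_a_center")
    for q in r:
        p=W[q["pixels"]]; p=p[(p[:,2]>.003)&(p[:,2]<.08)]
        if len(p)<10: continue
        print(n,round(q["conf"],2),np.round(q["box"]),len(p),"min",p.min(0).round(3),"max",p.max(0).round(3),"med",np.median(p,0).round(3))
    P=W.reshape(-1,3); m=(np.hypot(P[:,0]-.45,P[:,1]-.378)<.05)&(P[:,2]>.002)
    col=c["color"].reshape(-1,3).astype(int); brass=m&(col[:,0]-col[:,2]>60); dark=m&(col.max(1)<90)
    for nm,k in(("brass",brass),("dark",dark)):
        if k.sum()>5: print(n,nm,k.sum(),np.percentile(P[k],[1,50,99],axis=0).round(3).tolist())
E
```

```text
side 0.74 [403. 303. 421. 329.] 307 min [ 0.427 -0.27   0.003] max [ 0.457 -0.239  0.047] med [ 0.437 -0.258  0.028]
side brass 140 [[0.413, 0.357, 0.003], [0.443, 0.366, 0.027], [0.461, 0.391, 0.242]]
side dark 1556 [[0.407, 0.333, 0.053], [0.435, 0.349, 0.202], [0.473, 0.419, 0.421]]
wrist brass 3475 [[0.435, 0.361, 0.006], [0.442, 0.379, 0.029], [0.456, 0.394, 0.044]]
wrist dark 53500 [[0.428, 0.335, 0.061], [0.439, 0.38, 0.115], [0.466, 0.427, 0.135]]
top 0.54 [448. 245. 466. 265.] 281 min [ 0.425 -0.267  0.003] max [ 0.457 -0.235  0.048] med [ 0.438 -0.248  0.03 ]
top brass 70 [[0.428, 0.343, 0.007], [0.437, 0.375, 0.03], [0.449, 0.392, 0.107]]
top dark 1320 [[0.413, 0.331, 0.002], [0.438, 0.345, 0.201], [0.477, 0.368, 0.262]]
```

```bash
python3 - <<'E'
from h import *
c=bot.camera("side"); a=c["color"][150:215,195:259,::-1]; w=bot.camera("wrist"); b=w["color"][220:420,230:410,::-1]
cv2.imwrite("pics/g2.png",np.hstack([cv2.resize(a,(400,400),interpolation=cv2.INTER_CUBIC),cv2.resize(b,(360,400))]))
W=cloud(w); 
for v in range(230,400,12): print(v,[tuple(W[v,u].round(3)) for u in (308,320,332)], w["color"][v,320])
print(np.linalg.inv(w["world_to_cam"])[:3].round(3), bot.hold_point_z)
E
```

```text
230 [(np.float64(0.431), np.float64(0.376), np.float64(-0.0)), (np.float64(0.433), np.float64(0.382), np.float64(-0.0)), (np.float64(0.434), np.float64(0.387), np.float64(-0.001))] [197 180 162]
242 [(np.float64(0.438), np.float64(0.375), np.float64(-0.002)), (np.float64(0.436), np.float64(0.381), np.float64(0.007)), (np.float64(0.438), np.float64(0.386), np.float64(0.006))] [232 195 110]
254 [(np.float64(0.436), np.float64(0.376), np.float64(0.021)), (np.float64(0.437), np.float64(0.381), np.float64(0.022)), (np.float64(0.439), np.float64(0.386), np.float64(0.019))] [184 154  87]
266 [(np.float64(0.437), np.float64(0.376), np.float64(0.03)), (np.float64(0.438), np.float64(0.381), np.float64(0.031)), (np.float64(0.44), np.float64(0.385), np.float64(0.031))] [253 238 143]
278 [(np.float64(0.442), np.float64(0.375), np.float64(0.032)), (np.float64(0.443), np.float64(0.38), np.float64(0.033)), (np.float64(0.445), np.float64(0.384), np.float64(0.031))] [186 152  86]
290 [(np.float64(0.439), np.float64(0.376), np.float64(0.05)), (np.float64(0.44), np.float64(0.38), np.float64(0.05)), (np.
[... 1191 characters left out ...]
64(0.094))] [43 43 46]
374 [(np.float64(0.438), np.float64(0.378), np.float64(0.101)), (np.float64(0.452), np.float64(0.378), np.float64(0.083)), (np.float64(0.446), np.float64(0.382), np.float64(0.092))] [45 46 45]
386 [(np.float64(0.438), np.float64(0.378), np.float64(0.106)), (np.float64(0.456), np.float64(0.377), np.float64(0.084)), (np.float64(0.45), np.float64(0.382), np.float64(0.092))] [46 46 48]
398 [(np.float64(0.439), np.float64(0.378), np.float64(0.108)), (np.float64(0.46), np.float64(0.376), np.float64(0.084)), (np.float64(0.453), np.float64(0.381), np.float64(0.093))] [42 42 44]
[[ 0.224 -0.928 -0.296  0.376]
 [ 0.975  0.215  0.064  0.396]
 [ 0.004 -0.303  0.953  0.188]] 0.0187
```

View pics/g2.png

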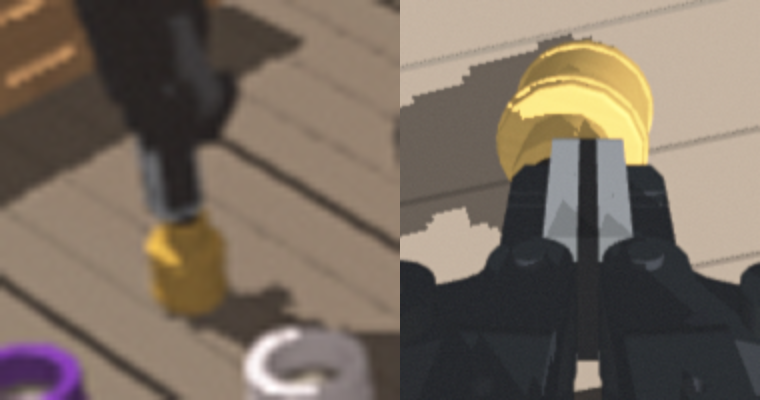

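The fingertips sit on top of the spigot at about z 0.045, although the reported TCP z is 0.0085. I'll lift, then check where the tips really are.

Call:
play_rows(
  targets=[
    {"grip": 200,"linear": [0,0,1],"delta_rot": [0,0,0]},
    {"grip": 255,"linear": [0,0,5],"delta_rot": [0,0,0]},
    {"grip": 255,"linear": [0,0,10],"delta_rot": [0,0,0]},
    {"grip": 255,"linear": [0,0,10],"delta_rot": [0,0,0]},
    {"grip": 255,"linear": [0,0,10],"delta_rot": [0,0,0]},
    {"grip": 255,"linear": [0,0,10],"delta_rot": [0,0,0]},
  ],
)

```text
time: 4.6
ee_pos: [0.4493, 0.3775, 0.1059]
tcp_rot: [-179.9, -0.0, 167.0]
wrist_force: [0.3, -0.0, -0.4]
opening: 0.0001
grasp_force: 0.0
```

```bash
python3 - <<'E'
from h import *
o=bot.get_obs(); print(o["opening"],o["grasp_force"],o["wrist_force"],o["ee_pos"])
T=o["ee_pos"]
for n in("side","wrist","top"):
    c=bot.camera(n);P=cloud(c).reshape(-1,3)
    m=(np.hypot(P[:,0]-T[0],P[:,1]-T[1])<.03)&(P[:,2]>.055)
    if m.sum(): print(n,"tip z",np.percentile(P[m,2],[0,1,5]).round(3), "center low", np.median(P[m&(P[:,2]<np.percentile(P[m,2],10))],axis=0).round(3))
    if n=="side": a=c["color"][120:240,170:290,::-1]
    if n=="wrist": b=c["color"][:,:,::-1]
cv2.imwrite("pics/g3.png",np.hstack([cv2.resize(a,(300,300)),cv2.resize(b,(400,300))]))
E
```

```text
0.00012324933797438082 0.0 [ 0.26625376 -0.01555426 -0.4134409 ] [0.44932762 0.37750624 0.1059158 ]
side tip z [0.14  0.143 0.151] center low [0.446 0.369 0.15 ]
wrist tip z [0.145 0.151 0.163] center low [0.439 0.379 0.163]
top tip z [0.144 0.15  0.159] center low [0.435 0.373 0.158]
```

View pics/g3.png

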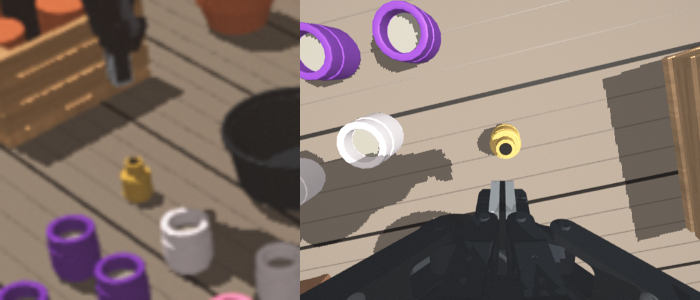

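Side crop: the closed tips hang well above the upright coupling. Wrist crop: the coupling stands at (507,142), the tips end at (503,182). All three cameras put the closed tips at z 0.144 while ee_pos says 0.106, so the real tips are 38 mm above the reported TCP. I'll correct for that offset in all heights, including the grasp point and gripper body. The coupling is still standing in place.

Call:
play_rows(
  targets=[
    {"grip": 0,"linear": [0,0,0],"delta_rot": [0,0,0]},
    {"grip": 0,"linear": [0,0,0],"delta_rot": [0,0,0]},
    {"grip": 0,"linear": [0,0,-3],"delta_rot": [0,0,0]},
    {"grip": 0,"linear": [0,0,-5],"delta_rot": [0,0,0]},
    {"grip": 0,"linear": [0,0,-8],"delta_rot": [0,0,0]},
    {"grip": 0,"linear": [0,0,-10],"delta_rot": [0,0,0]},
    {"grip": 0,"linear": [0,0,-11.5],"delta_rot": [0,0,0]},
    {"grip": 0,"linear": [0,0,-12.5],"delta_rot": [0,0,0]},
    {"grip": 0,"linear": [0,0,-13.4],"delta_rot": [0,0,0]},
    {"grip": 0,"linear": [0,0,-13.4],"delta_rot": [0,0,0]},
  ],
)

```text
time: 5.75
ee_pos: [0.4494, 0.3777, -0.028]
tcp_rot: [-180.0, -0.0, 167.0]
wrist_force: [0.5, -0.4, 0.7]
opening: 0.0853
grasp_force: 0.0
```

Call:
play_rows(
  targets=[
    {"grip": 255,"linear": [0,0,0],"delta_rot": [0,0,0]},
    {"grip": 255,"linear": [0,0,0],"delta_rot": [0,0,0]},
    {"grip": 255,"linear": [0,0,0],"delta_rot": [0,0,0]},
    {"grip": 255,"linear": [0,0,0],"delta_rot": [0,0,0]},
    {"grip": 255,"linear": [0,0,0],"delta_rot": [0,0,0]},
    {"grip": 255,"linear": [0,0,0],"delta_rot": [0,0,0]},
  ],
)

```text
time: 6.35
ee_pos: [0.4501, 0.3783, -0.0264]
tcp_rot: [179.9, 0.0, 167.0]
wrist_force: [-1.2, -0.4, 6.2]
opening: 0.0308
grasp_force: 39.7
```

Call:
play_rows(
  targets=[
    {"grip": 255,"linear": [0,0,4],"delta_rot": [0,0,0]},
    {"grip": 255,"linear": [0,0,8],"delta_rot": [0,0,0]},
    {"grip": 255,"linear": [0,0,11],"delta_rot": [0,0,0]},
    {"grip": 255,"linear": [4,-3,11],"delta_rot": [0,0,0]},
    {"grip": 255,"linear": [8,-6,11],"delta_rot": [0,0,0]},
    {"grip": 255,"linear": [12.5,-9.7,11],"delta_rot": [0,0,0]},
    {"grip": 255,"linear": [12.5,-9.7,11],"delta_rot": [0,0,0]},
    {"grip": 255,"linear": [12.5,-9.7,8],"delta_rot": [0,0,0]},
    {"grip": 255,"linear": [12.5,-9.7,5],"delta_rot": [0,0,0]},
    {"grip": 255,"linear": [12.5,-9.7,2],"delta_rot": [0,0,0]},
  ],
)

```text
time: 7.35
ee_pos: [0.5744, 0.2809, -0.0085]
tcp_rot: [-180.0, -0.0, 167.0]
wrist_force: [0.6, 0.8, -0.6]
opening: 0.0308
grasp_force: 39.9
```

Call:
play_rows(
  targets=[
    {"grip": 255,"linear": [0,0,-0.7],"delta_rot": [0,0,0]},
    {"grip": 255,"linear": [0,0,-0.7],"delta_rot": [0,0,0]},
    {"grip": 100,"linear": [0,0,-0.7],"delta_rot": [0,0,0]},
    {"grip": 100,"linear": [0,0,-0.7],"delta_rot": [0,0,0]},
    {"grip": 100,"linear": [0,0,-0.7],"delta_rot": [0,0,0]},
    {"grip": 100,"linear": [0,0,3],"delta_rot": [0,0,0]},
    {"grip": 100,"linear": [0,0,8],"delta_rot": [0,0,0]},
    {"grip": 100,"linear": [0,0,14],"delta_rot": [0,0,0]},
    {"grip": 0,"linear": [0,0,14],"delta_rot": [0,0,0]},
    {"grip": 0,"linear": [0,0,14],"delta_rot": [0,0,0]},
  ],
)

```text
time: 8.35
ee_pos: [0.576, 0.2816, 0.1362]
tcp_rot: [179.8, 0.3, 167.0]
wrist_force: [-0.1, 0.1, -0.0]
opening: 0.0789
grasp_force: 0.0
```

Call:
play_rows(
  targets=[
    {"grip": 0,"linear": [-5,-1,0],"delta_rot": [0,0,0]},
    {"grip": 0,"linear": [-10,-2.4,0],"delta_rot": [0,0,0]},
    {"grip": 0,"linear": [-14,-3.4,0],"delta_rot": [0,0,0]},
    {"grip": 0,"linear": [-16,-3.7,0],"delta_rot": [0,0,0]},
    {"grip": 0,"linear": [-16,-3.7,-3],"delta_rot": [0,0,0]},
    {"grip": 0,"linear": [-16,-3.7,-6],"delta_rot": [0,0,0]},
    {"grip": 0,"linear": [-16,-3.7,-6],"delta_rot": [0,0,0]},
  ],
)

```text
time: 9.05
ee_pos: [0.4119, 0.2424, 0.0679]
tcp_rot: [-179.7, -0.3, 167.0]
wrist_force: [-0.3, -0.6, -1.0]
opening: 0.0855
grasp_force: 0.0
```

Call:
play_rows(
  targets=[
    {"grip": 0,"linear": [0,0,-3],"delta_rot": [0,0,0]},
    {"grip": 0,"linear": [0,0,-6],"delta_rot": [0,0,0]},
    {"grip": 0,"linear": [0,0,-8.5],"delta_rot": [0,0,0]},
    {"grip": 0,"linear": [0,0,-9.7],"delta_rot": [0,0,0]},
    {"grip": 0,"linear": [0,0,-9.7],"delta_rot": [0,0,0]},
    {"grip": 255,"linear": [0,0,-9.7],"delta_rot": [0,0,0]},
    {"grip": 255,"linear": [0,0,-9.7],"delta_rot": [0,0,0]},
    {"grip": 255,"linear": [0,0,-9.7],"delta_rot": [0,0,0]},
    {"grip": 255,"linear": [0,0,-9.7],"delta_rot": [0,0,0]},
    {"grip": 255,"linear": [0,0,-9.7],"delta_rot": [0,0,0]},
  ],
)

```text
time: 10.05
ee_pos: [0.4156, 0.2445, -0.0225]
tcp_rot: [179.9, 0.1, 167.0]
wrist_force: [-0.8, -0.9, 5.8]
opening: 0.0484
grasp_force: 40.8
```

Call:
play_rows(
  targets=[
    {"grip": 255,"linear": [0,0,4],"delta_rot": [0,0,0]},
    {"grip": 255,"linear": [0,0,8],"delta_rot": [0,0,0]},
    {"grip": 255,"linear": [0,0,12],"delta_rot": [0,0,0]},
    {"grip": 255,"linear": [2,-4,12],"delta_rot": [0,0,-0.14]},
    {"grip": 255,"linear": [4,-8,12],"delta_rot": [0,0,-0.28]},
    {"grip": 255,"linear": [6,-12,12],"delta_rot": [0,0,-0.42]},
    {"grip": 255,"linear": [8,-16,12],"delta_rot": [0,0,-0.56]},
    {"grip": 255,"linear": [9,-20,12],"delta_rot": [0,0,-0.7]},
    {"grip": 255,"linear": [10,-24,12],"delta_rot": [0,0,-0.84]},
    {"grip": 255,"linear": [11,-28,12],"delta_rot": [0,0,-0.98]},
  ],
)

```text
time: 11.05
ee_pos: [0.5251, -0.0379, 0.0966]
tcp_rot: [179.9, 0.0, 110.5]
wrist_force: [0.5, -0.4, -1.2]
opening: 0.0486
grasp_force: 42.4
```

Call:
play_rows(
  targets=[
    {"grip": 255,"linear": [1,-4,0],"delta_rot": [0,0,-0.12]},
    {"grip": 255,"linear": [2,-8,0],"delta_rot": [0,0,-0.24]},
    {"grip": 255,"linear": [3,-12,0],"delta_rot": [0,0,-0.36]},
    {"grip": 255,"linear": [4,-16,0],"delta_rot": [0,0,-0.47]},
    {"grip": 255,"linear": [5,-20,0],"delta_rot": [0,0,-0.47]},
    {"grip": 255,"linear": [6,-24,0],"delta_rot": [0,0,-0.47]},
    {"grip": 255,"linear": [7,-28,0],"delta_rot": [0,0,-0.47]},
    {"grip": 255,"linear": [7,-30.4,0],"delta_rot": [0,0,-0.47]},
    {"grip": 255,"linear": [7,-30.4,0],"delta_rot": [0,0,-0.47]},
    {"grip": 255,"linear": [7,-30.4,0],"delta_rot": [0,0,-0.47]},
  ],
)

```text
time: 12.05
ee_pos: [0.5945, -0.3403, 0.0958]
tcp_rot: [-180.0, -0.0, 83.9]
wrist_force: [0.3, 0.2, -0.5]
opening: 0.0489
grasp_force: 42.4
```

Call:
play_rows(
  targets=[
    {"grip": 255,"linear": [0.1,0,-4],"delta_rot": [0,0,0]},
    {"grip": 255,"linear": [0.1,0,-8],"delta_rot": [0,0,0]},
    {"grip": 255,"linear": [0.1,0,-10],"delta_rot": [0,0,0]},
    {"grip": 255,"linear": [0.1,0,-10.8],"delta_rot": [0,0,0]},
    {"grip": 255,"linear": [0.1,0,-11.1],"delta_rot": [0,0,0]},
    {"grip": 255,"linear": [0.1,0,-11.2],"delta_rot": [0,0,0]},
    {"grip": 255,"linear": [0.1,0,-11.2],"delta_rot": [0,0,0]},
  ],
)

```text
time: 12.75
ee_pos: [0.5966, -0.3403, -0.0144]
tcp_rot: [179.9, 0.1, 83.9]
wrist_force: [0.6, 0.4, -1.3]
opening: 0.0485
grasp_force: 42.4
```

Call:
play_rows(
  targets=[
    {"grip": 255,"linear": [0,0,-0.3],"delta_rot": [0,0,0]},
    {"grip": 255,"linear": [0,0,-0.3],"delta_rot": [0,0,0]},
    {"grip": 60,"linear": [0,0,-0.3],"delta_rot": [0,0,0]},
    {"grip": 40,"linear": [0,0,-0.3],"delta_rot": [0,0,0]},
    {"grip": 40,"linear": [0,0,-0.3],"delta_rot": [0,0,0]},
    {"grip": 40,"linear": [0,0,2],"delta_rot": [0,0,0]},
    {"grip": 40,"linear": [0,0,5],"delta_rot": [0,0,0]},
    {"grip": 40,"linear": [0,0,9],"delta_rot": [0,0,0]},
    {"grip": 40,"linear": [0,0,12],"delta_rot": [0,0,0]},
    {"grip": 0,"linear": [0,0,12],"delta_rot": [0,0,0]},
  ],
)

```text
time: 13.75
ee_pos: [0.5975, -0.3411, 0.1094]
tcp_rot: [179.6, 0.2, 83.9]
wrist_force: [-0.1, -0.2, 1.0]
opening: 0.0843
grasp_force: 0.0
```

```bash
python3 - <<'E'
from h import *
c=bot.camera("top"); save(c,"t2")
w=bot.camera("side")
cv2.imwrite("pics/c2.png",np.hstack([cv2.resize(c["color"][90:270,90:570,::-1],(800,300)),])); 
cv2.imwrite("pics/c2.png",np.vstack([cv2.resize(c["color"][90:270,90:570,::-1],(800,300)),cv2.resize(w["color"][150:330,150:570,::-1],(800,300))]))
print(bot.get_obs()["ee_pos"])
E
```

```text
[ 0.59601187 -0.3403359   0.10424162]
```

View pics/c2.png

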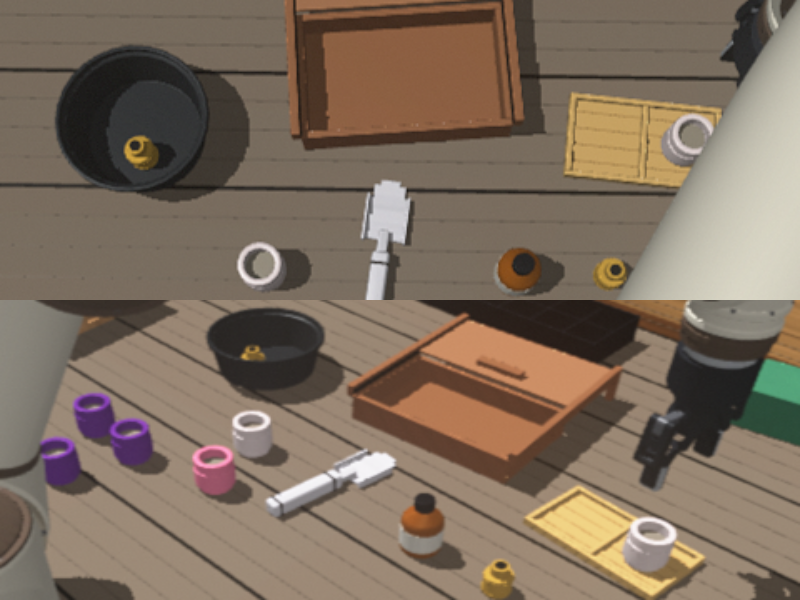

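Top: a coupling stands in the charcoal pot (140,152), and the white pot is upright in the right tray bay (688,138). Nothing else has moved. Next is the right coupling.

Call:
play_rows(
  targets=[
    {"grip": 0,"linear": [-4,2.3,0],"delta_rot": [0,0,0]},
    {"grip": 0,"linear": [-8,4.6,0],"delta_rot": [0,0,0]},
    {"grip": 0,"linear": [-12,6.9,0],"delta_rot": [0,0,0]},
    {"grip": 0,"linear": [-15.3,8.8,0],"delta_rot": [0,0,0]},
    {"grip": 0,"linear": [-15.3,8.8,0],"delta_rot": [0,0,0]},
    {"grip": 0,"linear": [-15.3,8.8,-4],"delta_rot": [0,0,0]},
    {"grip": 0,"linear": [-15.3,8.8,-8],"delta_rot": [0,0,0]},
    {"grip": 0,"linear": [-15.3,8.8,-11.5],"delta_rot": [0,0,0]},
    {"grip": 0,"linear": [-15.3,8.8,-13.2],"delta_rot": [0,0,0]},
    {"grip": 0,"linear": [-15.3,8.8,-13.2],"delta_rot": [0,0,0]},
  ],
)

```text
time: 14.85
ee_pos: [0.4403, -0.2508, -0.0323]
tcp_rot: [-179.6, -0.2, 83.9]
wrist_force: [0.3, 0.1, -0.3]
opening: 0.0856
grasp_force: 0.0
```

Call:
play_rows(
  targets=[
    {"grip": 255,"linear": [0,0,0],"delta_rot": [0,0,0]},
    {"grip": 255,"linear": [0,0,0],"delta_rot": [0,0,0]},
    {"grip": 255,"linear": [0,0,0],"delta_rot": [0,0,0]},
    {"grip": 255,"linear": [0,0,0],"delta_rot": [0,0,0]},
    {"grip": 255,"linear": [0,0,0],"delta_rot": [0,0,0]},
    {"grip": 255,"linear": [0,0,3],"delta_rot": [0,0,0]},
    {"grip": 255,"linear": [0,0,7],"delta_rot": [0,0,0]},
    {"grip": 255,"linear": [0,0,12],"delta_rot": [0,0,0]},
    {"grip": 255,"linear": [0,0,15],"delta_rot": [0,0,0]},
    {"grip": 255,"linear": [0,0,15],"delta_rot": [0,0,0]},
  ],
)

```text
time: 15.85
ee_pos: [0.4446, -0.2532, 0.1269]
tcp_rot: [179.6, 0.2, 83.9]
wrist_force: [0.2, 0.3, -0.5]
opening: 0.0304
grasp_force: 40.0
```

Call:
play_rows(
  targets=[
    {"grip": 255,"linear": [2,4.5,0],"delta_rot": [0,0,0.14]},
    {"grip": 255,"linear": [4,9,0],"delta_rot": [0,0,0.28]},
    {"grip": 255,"linear": [6,13.5,0],"delta_rot": [0,0,0.42]},
    {"grip": 255,"linear": [8,18,0],"delta_rot": [0,0,0.56]},
    {"grip": 255,"linear": [9.5,22.5,0],"delta_rot": [0,0,0.7]},
    {"grip": 255,"linear": [11,27,0],"delta_rot": [0,0,0.84]},
    {"grip": 255,"linear": [12.5,31.5,0],"delta_rot": [0,0,0.98]},
    {"grip": 255,"linear": [14,36,0],"delta_rot": [0,0,1.12]},
    {"grip": 255,"linear": [15.5,40.5,0],"delta_rot": [0,0,1.26]},
    {"grip": 255,"linear": [17,45,0],"delta_rot": [0,0,1.4]},
  ],
)

```text
time: 16.85
ee_pos: [0.6126, 0.1998, 0.1207]
tcp_rot: [-180.0, -0.0, 164.5]
wrist_force: [1.8, -0.6, -0.3]
opening: 0.0304
grasp_force: 39.9
```

Call:
play_rows(
  targets=[
    {"grip": 255,"linear": [2,4,0],"delta_rot": [0,0,0.05]},
    {"grip": 255,"linear": [2,8.2,0],"delta_rot": [0,0,0.05]},
    {"grip": 255,"linear": [2,8.2,0],"delta_rot": [0,0,0.05]},
    {"grip": 255,"linear": [2,8.2,0],"delta_rot": [0,0,0.05]},
    {"grip": 255,"linear": [2,8.2,-4],"delta_rot": [0,0,0.05]},
    {"grip": 255,"linear": [2,8.2,-8],"delta_rot": [0,0,0.05]},
    {"grip": 255,"linear": [2,8.2,-8],"delta_rot": [0,0,0.05]},
  ],
)

```text
time: 17.55
ee_pos: [0.6293, 0.2771, 0.0352]
tcp_rot: [-179.6, -0.5, 166.9]
wrist_force: [-1.0, -0.7, -1.8]
opening: 0.0306
grasp_force: 40.0
```

Call:
play_rows(
  targets=[
    {"grip": 255,"linear": [0.3,0.3,-3],"delta_rot": [0,0,0]},
    {"grip": 255,"linear": [0.3,0.3,-5.7],"delta_rot": [0,0,0]},
    {"grip": 255,"linear": [0.3,0.3,-5.7],"delta_rot": [0,0,0]},
    {"grip": 110,"linear": [0.3,0.3,-5.7],"delta_rot": [0,0,0]},
    {"grip": 100,"linear": [0.3,0.3,-5.7],"delta_rot": [0,0,0]},
    {"grip": 100,"linear": [0.3,0.3,-5.7],"delta_rot": [0,0,0]},
    {"grip": 100,"linear": [0.3,0.3,-2],"delta_rot": [0,0,0]},
    {"grip": 100,"linear": [0.3,0.3,3],"delta_rot": [0,0,0]},
    {"grip": 100,"linear": [0.3,0.3,8],"delta_rot": [0,0,0]},
    {"grip": 0,"linear": [0.3,0.3,9],"delta_rot": [0,0,0]},
  ],
)

```text
time: 18.55
ee_pos: [0.6378, 0.2838, 0.1407]
tcp_rot: [179.6, 0.5, 167.0]
wrist_force: [1.4, 0.3, -0.7]
opening: 0.0652
grasp_force: 0.0
```

Call:
play_rows(
  targets=[
    {"grip": 0,"linear": [-5,-4,0],"delta_rot": [0,0,0]},
    {"grip": 0,"linear": [-9,-7.5,0],"delta_rot": [0,0,0]},
    {"grip": 0,"linear": [-13,-10.5,0],"delta_rot": [0,0,0]},
    {"grip": 0,"linear": [-17,-13,0],"delta_rot": [0,0,0]},
    {"grip": 0,"linear": [-19.2,-14.7,0],"delta_rot": [0,0,0]},
    {"grip": 0,"linear": [-19.2,-14.7,0],"delta_rot": [0,0,0]},
    {"grip": 0,"linear": [-19.2,-14.7,-5],"delta_rot": [0,0,0]},
    {"grip": 0,"linear": [-19.2,-14.7,-6],"delta_rot": [0,0,0]},
    {"grip": 0,"linear": [-19.2,-14.7,-6],"delta_rot": [0,0,0]},
  ],
)

```text
time: 19.45
ee_pos: [0.4429, 0.1358, 0.0709]
tcp_rot: [-179.9, -0.1, 167.0]
wrist_force: [-0.4, -0.9, 1.0]
opening: 0.0855
grasp_force: 0.0
```

Call:
play_rows(
  targets=[
    {"grip": 0,"linear": [-0.1,-0.1,-3],"delta_rot": [0,0,0]},
    {"grip": 0,"linear": [-0.1,-0.1,-6],"delta_rot": [0,0,0]},
    {"grip": 0,"linear": [-0.1,-0.1,-8.5],"delta_rot": [0,0,0]},
    {"grip": 0,"linear": [-0.1,-0.1,-9.6],"delta_rot": [0,0,0]},
    {"grip": 0,"linear": [-0.1,-0.1,-9.6],"delta_rot": [0,0,0]},
    {"grip": 255,"linear": [-0.1,-0.1,-9.6],"delta_rot": [0,0,0]},
    {"grip": 255,"linear": [-0.1,-0.1,-9.6],"delta_rot": [0,0,0]},
    {"grip": 255,"linear": [-0.1,-0.1,-9.6],"delta_rot": [0,0,0]},
    {"grip": 255,"linear": [-0.1,-0.1,-9.6],"delta_rot": [0,0,0]},
    {"grip": 255,"linear": [-0.1,-0.1,-9.6],"delta_rot": [0,0,0]},
  ],
)

```text
time: 20.45
ee_pos: [0.4437, 0.1353, -0.0225]
tcp_rot: [179.9, 0.1, 167.0]
wrist_force: [-1.0, -0.7, 6.0]
opening: 0.0482
grasp_force: 40.7
```

Call:
play_rows(
  targets=[
    {"grip": 255,"linear": [0,0,4],"delta_rot": [0,0,0]},
    {"grip": 255,"linear": [0,0,8],"delta_rot": [0,0,0]},
    {"grip": 255,"linear": [0,0,12],"delta_rot": [0,0,0]},
    {"grip": 255,"linear": [2,-4,12],"delta_rot": [0,0,-0.14]},
    {"grip": 255,"linear": [4,-8,12],"delta_rot": [0,0,-0.28]},
    {"grip": 255,"linear": [6,-12,12],"delta_rot": [0,0,-0.42]},
    {"grip": 255,"linear": [8,-16,12],"delta_rot": [0,0,-0.56]},
    {"grip": 255,"linear": [9,-20,12],"delta_rot": [0,0,-0.7]},
    {"grip": 255,"linear": [10,-24,12],"delta_rot": [0,0,-0.84]},
    {"grip": 255,"linear": [11,-28,12],"delta_rot": [0,0,-0.98]},
  ],
)

```text
time: 21.45
ee_pos: [0.5531, -0.1469, 0.0965]
tcp_rot: [180.0, 0.0, 110.5]
wrist_force: [1.4, 0.0, -0.9]
opening: 0.0487
grasp_force: 42.4
```

Call:
play_rows(
  targets=[
    {"grip": 255,"linear": [1,-2,0],"delta_rot": [0,0,-0.12]},
    {"grip": 255,"linear": [2,-4,0],"delta_rot": [0,0,-0.24]},
    {"grip": 255,"linear": [3,-7,0],"delta_rot": [0,0,-0.36]},
    {"grip": 255,"linear": [4,-10,0],"delta_rot": [0,0,-0.47]},
    {"grip": 255,"linear": [5,-11.1,0],"delta_rot": [0,0,-0.47]},
    {"grip": 255,"linear": [5,-11.1,0],"delta_rot": [0,0,-0.47]},
    {"grip": 255,"linear": [5,-11.1,-4],"delta_rot": [0,0,-0.47]},
    {"grip": 255,"linear": [5,-11.1,-8],"delta_rot": [0,0,-0.47]},
    {"grip": 255,"linear": [5,-11.1,-8],"delta_rot": [0,0,-0.47]},
  ],
)

```text
time: 22.35
ee_pos: [0.599, -0.2539, 0.0102]
tcp_rot: [-179.5, -0.2, 84.0]
wrist_force: [-0.9, 0.6, -1.6]
opening: 0.0486
grasp_force: 42.3
```

Call:
play_rows(
  targets=[
    {"grip": 255,"linear": [0,0,-1],"delta_rot": [0,0,0]},
    {"grip": 255,"linear": [0,0,-2],"delta_rot": [0,0,0]},
    {"grip": 255,"linear": [0,0,-2.8],"delta_rot": [0,0,0]},
    {"grip": 255,"linear": [0,0,-2.8],"delta_rot": [0,0,0]},
    {"grip": 255,"linear": [0,0,-2.8],"delta_rot": [0,0,0]},
  ],
)

```text
time: 22.85
ee_pos: [0.6029, -0.2562, -0.0116]
tcp_rot: [180.0, 0.0, 83.9]
wrist_force: [-0.3, -0.6, -1.8]
opening: 0.0489
grasp_force: 42.3
```

Call:
play_rows(
  targets=[
    {"grip": 255,"linear": [0,0,-0.5],"delta_rot": [0,0,0]},
    {"grip": 255,"linear": [0,0,-0.5],"delta_rot": [0,0,0]},
    {"grip": 60,"linear": [0,0,-0.5],"delta_rot": [0,0,0]},
    {"grip": 40,"linear": [0,0,-0.5],"delta_rot": [0,0,0]},
    {"grip": 40,"linear": [0,0,-0.5],"delta_rot": [0,0,0]},
    {"grip": 40,"linear": [0,0,2],"delta_rot": [0,0,0]},
    {"grip": 40,"linear": [0,0,5],"delta_rot": [0,0,0]},
    {"grip": 40,"linear": [0,0,9],"delta_rot": [0,0,0]},
    {"grip": 40,"linear": [0,0,12],"delta_rot": [0,0,0]},
    {"grip": 0,"linear": [0,0,12],"delta_rot": [0,0,0]},
  ],
)

```text
time: 23.85
ee_pos: [0.6047, -0.2569, 0.1134]
tcp_rot: [179.6, 0.1, 83.9]
wrist_force: [0.9, 0.1, -0.7]
opening: 0.0842
grasp_force: 0.0
```

Call:
play_rows(
  targets=[
    {"grip": 0,"linear": [0,2.5,0],"delta_rot": [0,0,0.14]},
    {"grip": 0,"linear": [0,5,0],"delta_rot": [0,0,0.28]},
    {"grip": 0,"linear": [-1,8,0],"delta_rot": [0,0,0.42]},
    {"grip": 0,"linear": [-3,11,0],"delta_rot": [0,0,0.56]},
    {"grip": 0,"linear": [-5,14,0],"delta_rot": [0,0,0.7]},
    {"grip": 0,"linear": [-7,17,0],"delta_rot": [0,0,0.84]},
    {"grip": 0,"linear": [-9,20,0],"delta_rot": [0,0,0.98]},
    {"grip": 0,"linear": [-12,23,0],"delta_rot": [0,0,1.12]},
    {"grip": 0,"linear": [-15,26.4,0],"delta_rot": [0,0,1.26]},
    {"grip": 0,"linear": [-16.9,26.4,0],"delta_rot": [0,0,1.4]},
  ],
  force=60,
)

```text
time: 24.85
ee_pos: [0.4317, 0.0104, 0.1073]
tcp_rot: [180.0, -0.0, 164.6]
wrist_force: [1.0, -0.9, -0.1]
opening: 0.0858
grasp_force: 0.0
```

Call:
play_rows(
  targets=[
    {"grip": 0,"linear": [0,0,0],"delta_rot": [0,0,0.14]},
    {"grip": 0,"linear": [0,0,0],"delta_rot": [0,0,0.17]},
    {"grip": 0,"linear": [0,0,0],"delta_rot": [0,0,0.17]},
    {"grip": 0,"linear": [0,0,0],"delta_rot": [0,0,0.17]},
  ],
)

```text
time: 25.25
ee_pos: [0.4339, 0.0077, 0.1075]
tcp_rot: [-180.0, -0.0, 173.7]
wrist_force: [0.2, 0.3, -0.5]
opening: 0.0853
grasp_force: 0.0
```

```bash
python3 - <<'E'
from h import *
o=bot.get_obs(); print(o["ee_pos"],o["tcp_rot"],o["q"].round(1))
w=bot.camera("wrist"); t=bot.camera("top"); W=cloud(w)
cv2.imwrite("pics/w3.png",np.vstack([cv2.resize(w["color"][:,:,::-1],(400,300)),cv2.resize(t["color"][90:270,90:570,::-1],(400,150))]))
P=W.reshape(-1,3); m=(P[:,2]>.014)&(P[:,2]<.03)&(abs(P[:,1])<.05)&(P[:,0]>.34)&(P[:,0]<.46)
q=P[m]; print(len(q))
for x in np.arange(.36,.46,.02):
    r=q[abs(q[:,0]-x)<.005]; 
    if len(r): print(x.round(2),len(r),r[:,1].min().round(3),r[:,1].max().round(3),np.percentile(r[:,2],95).round(3))
r=bot.pinpoint(w,"trowel_center"); 
for k in r[:1]: print(k,unproj(w,*k["pixel"]).round(3))
E
```

```text
[0.43385659 0.00771074 0.10750998] [-1.79995832e+02 -2.27075846e-02  1.73679918e+02] [  1.  -11.8 -15.6  86.3  -0.    7.3]
4323
0.36 86 0.006 0.023 0.021
0.38 501 0.003 0.024 0.022
0.4 460 0.001 0.021 0.022
0.42 437 -0.001 0.019 0.022
0.44 400 -0.004 0.017 0.022
0.46 191 -0.006 0.014 0.022
{'pixel': [324.4, 221.3], 'conf': 0.91} [0.433 0.007 0.02 ]
```

View pics/w3.png

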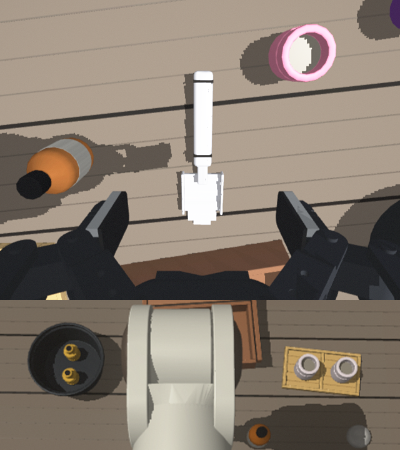

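The wrist view shows the trowel (200,150) centred between the fingers. The top strip shows both couplings in the pot and both pots in the tray.

Call:
play_rows(
  targets=[
    {"grip": 0,"linear": [0,0,-4],"delta_rot": [0,0,0]},
    {"grip": 0,"linear": [0,0,-8],"delta_rot": [0,0,0]},
    {"grip": 0,"linear": [0,0,-11],"delta_rot": [0,0,0]},
    {"grip": 0,"linear": [0,0,-13],"delta_rot": [0,0,0]},
    {"grip": 0,"linear": [0,0,-14.1],"delta_rot": [0,0,0]},
    {"grip": 0,"linear": [0,0,-14.1],"delta_rot": [0,0,0]},
    {"grip": 255,"linear": [0,0,-14.1],"delta_rot": [0,0,0]},
    {"grip": 255,"linear": [0,0,-14.1],"delta_rot": [0,0,0]},
    {"grip": 255,"linear": [0,0,-14.1],"delta_rot": [0,0,0]},
    {"grip": 255,"linear": [0,0,-14.1],"delta_rot": [0,0,0]},
  ],
)

```text
time: 26.4
ee_pos: [0.4342, 0.0079, -0.0325]
tcp_rot: [180.0, 0.1, 173.9]
wrist_force: [0.2, 0.0, -0.3]
opening: 0.0283
grasp_force: 0.0
```

Call:
play_rows(
  targets=[
    {"grip": 255,"linear": [0,0,0],"delta_rot": [0,0,0]},
    {"grip": 255,"linear": [0,0,0],"delta_rot": [0,0,0]},
    {"grip": 255,"linear": [0,0,0],"delta_rot": [0,0,0]},
  ],
)

```text
time: 26.7
ee_pos: [0.4342, 0.008, -0.0325]
tcp_rot: [180.0, 0.1, 173.9]
wrist_force: [-1.0, 1.2, 5.3]
opening: 0.0186
grasp_force: 60.1
```

Call:
play_rows(
  targets=[
    {"grip": 255,"linear": [0,0,3],"delta_rot": [0,0,0]},
    {"grip": 255,"linear": [0,0,7],"delta_rot": [0,0,0]},
    {"grip": 255,"linear": [0,0,12],"delta_rot": [0,0,0]},
    {"grip": 255,"linear": [3,0,13],"delta_rot": [0,0,-0.14]},
    {"grip": 255,"linear": [6,0,13],"delta_rot": [0,0,-0.28]},
    {"grip": 255,"linear": [9,0,13],"delta_rot": [0,0,-0.42]},
    {"grip": 255,"linear": [12,0,13],"delta_rot": [0,0,-0.56]},
    {"grip": 255,"linear": [15,0,13],"delta_rot": [0,0,-0.7]},
    {"grip": 255,"linear": [18,0,13],"delta_rot": [0,0,-0.84]},
    {"grip": 255,"linear": [20,-0.5,13],"delta_rot": [0,0,-0.98]},
  ],
)

```text
time: 27.7
ee_pos: [0.635, 0.0033, 0.0957]
tcp_rot: [-179.9, -0.0, 117.4]
wrist_force: [-0.4, 0.4, -0.6]
opening: 0.019
grasp_force: 59.0
```

Call:
play_rows(
  targets=[
    {"grip": 255,"linear": [1,0,0],"delta_rot": [0,0,-0.13]},
    {"grip": 255,"linear": [2,0,0],"delta_rot": [0,0,-0.26]},
    {"grip": 255,"linear": [3,-0.2,0],"delta_rot": [0,0,-0.4]},
    {"grip": 255,"linear": [3.5,-0.2,0],"delta_rot": [0,0,-0.4]},
    {"grip": 255,"linear": [3.5,-0.2,0],"delta_rot": [0,0,-0.4]},
    {"grip": 255,"linear": [3.5,-0.2,0],"delta_rot": [0,0,-0.4]},
  ],
)

```text
time: 28.3
ee_pos: [0.6683, 0.001, 0.0965]
tcp_rot: [-180.0, -0.0, 95.0]
wrist_force: [0.7, 0.8, -1.0]
opening: 0.0185
grasp_force: 59.1
```

```bash
python3 - <<'E'
from h import *
o=bot.get_obs(); print(o["ee_pos"],o["tcp_rot"],o["opening"],o["wrist_force"],o["q"].round(1))
w=bot.camera("side"); b=bot.camera("wrist")
W=cloud(w); P=W.reshape(-1,3); m=(P[:,2]>.11)&(P[:,2]<.15)&(abs(P[:,0]-.67)<.05)&(P[:,1]<-.05)&(P[:,1]>-.16)
q=P[m]
for y in(-.12,-.1,-.08,-.06):
    r=q[abs(q[:,1]-y)<.006]; print(y,len(r),r.min(0).round(3) if len(r) else 0,r.max(0).round(3) if len(r) else 0)
cv2.imwrite("pics/s4.png",np.hstack([cv2.resize(w["color"][130:310,300:540,::-1],(400,300)),cv2.resize(b["color"][:,:,::-1],(400,300))]))
E
```

```text
[0.66830771 0.00096641 0.09652947] [-1.79961814e+02 -2.62122040e-03  9.49953147e+01] 0.01854444521951912 [ 0.67782652  0.77152828 -0.97862613] [ 0.1 20.7 17.8 87.1 -0.  85.1]
-0.12 18 [ 0.666 -0.12   0.128] [ 0.687 -0.115  0.133]
-0.1 73 [ 0.648 -0.106  0.129] [ 0.702 -0.094  0.14 ]
-0.08 82 [ 0.647 -0.086  0.128] [ 0.7   -0.074  0.141]
-0.06 97 [ 0.645 -0.066  0.127] [ 0.698 -0.054  0.144]
```

View pics/s4.png

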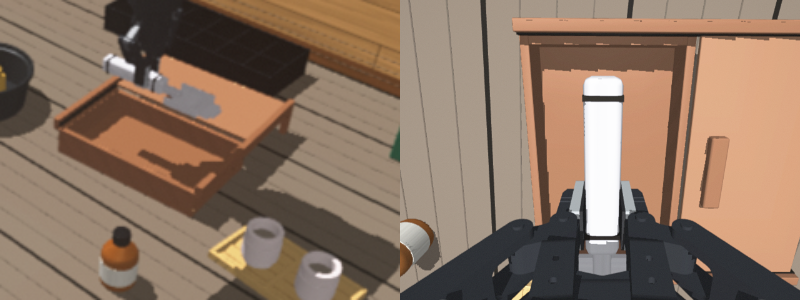

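Side crop: the trowel is held level over the caddy. Wrist: the handle (603,160) is aligned with the box and clear of both ends. Lower it.

Call:
play_rows(
  targets=[
    {"grip": 255,"linear": [0,0,-4],"delta_rot": [0,0,0]},
    {"grip": 255,"linear": [0,0,-7],"delta_rot": [0,0,0]},
    {"grip": 255,"linear": [0,0,-9.5],"delta_rot": [0,0,0]},
    {"grip": 255,"linear": [0,0,-11],"delta_rot": [0,0,0]},
    {"grip": 255,"linear": [0,0,-11.8],"delta_rot": [0,0,0]},
    {"grip": 255,"linear": [0,0,-12.1],"delta_rot": [0,0,0]},
    {"grip": 255,"linear": [0,0,-12.1],"delta_rot": [0,0,0]},
  ],
)

```text
time: 29.1
ee_pos: [0.6691, 0.0009, -0.0234]
tcp_rot: [179.9, 0.0, 94.8]
wrist_force: [0.5, -0.1, -1.5]
opening: 0.0186
grasp_force: 59.1
```

Call:
play_rows(
  targets=[
    {"grip": 255,"linear": [0,0,-0.3],"delta_rot": [0,0,0]},
    {"grip": 255,"linear": [0,0,-0.3],"delta_rot": [0,0,0]},
    {"grip": 150,"linear": [0,0,-0.3],"delta_rot": [0,0,0]},
    {"grip": 120,"linear": [0,0,-0.3],"delta_rot": [0,0,0]},
    {"grip": 120,"linear": [0,0,-0.3],"delta_rot": [0,0,0]},
    {"grip": 120,"linear": [0,0,2],"delta_rot": [0,0,0]},
    {"grip": 120,"linear": [0,0,6],"delta_rot": [0,0,0]},
    {"grip": 120,"linear": [0,0,11],"delta_rot": [0,0,0]},
    {"grip": 120,"linear": [0,0,16],"delta_rot": [0,0,0]},
    {"grip": 120,"linear": [0,0,20],"delta_rot": [0,0,0]},
  ],
)

```text
time: 30.1
ee_pos: [0.6688, 0.0009, 0.1794]
tcp_rot: [179.8, 0.0, 94.8]
wrist_force: [1.2, -0.6, -0.5]
opening: 0.0451
grasp_force: 0.0
```

Call:
play_rows(
  targets=[
    {"grip": 0,"linear": [-5,0,0],"delta_rot": [0,0,0]},
    {"grip": 0,"linear": [-10,4,0],"delta_rot": [0,0,0]},
    {"grip": 0,"linear": [-15,8,0],"delta_rot": [0,0,0]},
    {"grip": 0,"linear": [-19,12,0],"delta_rot": [0,0,0]},
    {"grip": 0,"linear": [-22,16,0],"delta_rot": [0,0,0]},
    {"grip": 0,"linear": [-25,20,0],"delta_rot": [0,0,0]},
    {"grip": 0,"linear": [-27,24,0],"delta_rot": [0,0,0]},
    {"grip": 0,"linear": [-30,28,0],"delta_rot": [0,0,0]},
    {"grip": 0,"linear": [-33,32,0],"delta_rot": [0,0,0]},
    {"grip": 0,"linear": [-36,36,0],"delta_rot": [0,0,0]},
  ],
)

```text
time: 31.1
ee_pos: [0.3241, 0.3395, 0.1763]
tcp_rot: [179.9, -0.0, 94.8]
wrist_force: [1.5, -0.3, 0.4]
opening: 0.0851
grasp_force: 0.0
```

```bash
python3 - <<'E'
from h import *
c=bot.camera("top"); s=bot.camera("side")
cv2.imwrite("pics/f.png",np.vstack([cv2.resize(c["color"][80:280,90:570,::-1],(720,300)),cv2.resize(s["color"][150:330,140:572,::-1],(720,300))]))
T=np.vstack([cloud(c).reshape(-1,3)])
for n,p in{"A":(.596,-.34),"B":(.604,-.257),"bot":(.441,-.148),"pum":(.446,-.373)}.items():
    q=T[(np.hypot(T[:,0]-p[0],T[:,1]-p[1])<.045)&(T[:,2]>.018)]; zt=np.percentile(q[:,2],98); k=q[q[:,2]>zt-.008]
    ce=np.array(cv2.minEnclosingCircle(k[:,:2].astype(np.float32))[0]); d=ce-[.6,-.2985]; a=np.radians(-5.8)
    print(n,zt.round(3),ce.round(3),"tray",(d@np.array([[np.cos(a),-np.sin(a)],[np.sin(a),np.cos(a)]])).round(3))
for c in (c,s):
    P=cloud(c).reshape(-1,3)
    for lo,hi in((.04,.08),(.0,.04),(-.04,0),(-.1,-.06)):
        m=(abs(P[:,0]-.67)<.04)&(P[:,1]>lo)&(P[:,1]<hi)&(P[:,2]>.012); print(lo,m.sum(),np.percentile(P[m],[5,50,95],axis=0)[:,[0,2]].round(3).tolist() if m.sum() else 0)
E
```

```text
A 0.059 [ 0.593 -0.341] tray [-0.003 -0.043]
B 0.059 [ 0.6   -0.256] tray [-0.005  0.042]
bot 0.086 [ 0.44  -0.146] tray [-0.174  0.136]
pum 0.03 [ 0.445 -0.373] tray [-0.147 -0.089]
0.04 190 [[0.651, 0.015], [0.659, 0.027], [0.669, 0.03]]
0.0 249 [[0.654, 0.015], [0.661, 0.027], [0.673, 0.03]]
-0.04 217 [[0.657, 0.015], [0.664, 0.026], [0.675, 0.03]]
-0.1 129 [[0.647, 0.012], [0.677, 0.015], [0.697, 0.02]]
0.04 86 [[0.653, 0.015], [0.658, 0.025], [0.671, 0.029]]
0.0 126 [[0.656, 0.013], [0.66, 0.025], [0.674, 0.03]]
-0.04 128 [[0.659, 0.013], [0.665, 0.025], [0.677, 0.029]]
-0.1 74 [[0.649, 0.013], [0.675, 0.016], [0.7, 0.019]]
```

View pics/f.png

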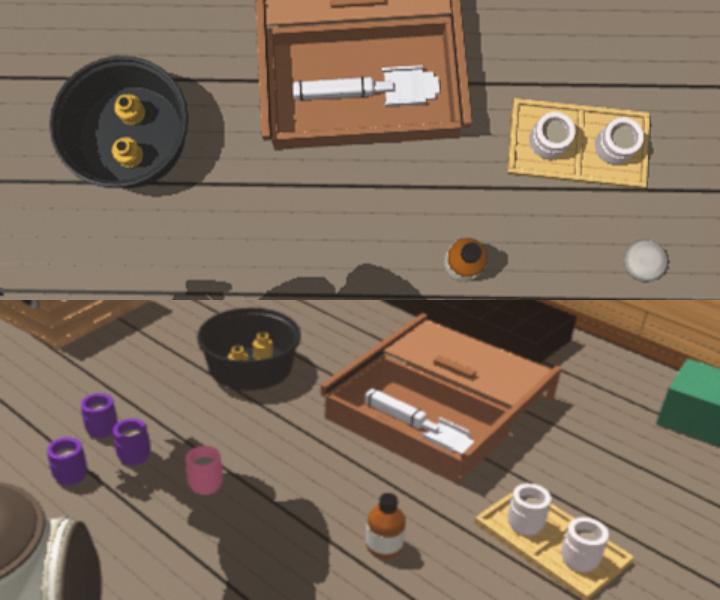

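The final views show both couplings in the charcoal pot, the trowel flat in the caddy (handle top at about 28 mm), and both pots upright in their bays. The bottle and pumice have not moved. Handing in.

```bash
python3 -c "
from workcell import bot
print(bot.job_done())"
```

```text
the job is handed in; nothing more can be done
None
```

The job is handed in, and no score came back: the last views show both white pots upright, one per tray bay, both couplings in the charcoal pot, the trowel flat in the caddy, and the bottle and pumice unmoved; the first coupling grasp missed because the fingertips really sit about 38 mm above the reported TCP, so I corrected every later height for that.

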